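# Latch the marking fixture open and load an enclosure

## Task

On the black marking fixture, push the sprung steel jaw back past its stop pin with the fingertips and let it go, so that it springs back and stays caught on the pin in its half-open position. Then push the enclosure lying in the guide lane along into the nest, in front of the caught jaw, until it is fully home against the steel end stop. Only push: do not lift anything, and leave the other things on the plate and table where they are.

Things in the scene. Friction and masses are not known exactly. Their poses are not given: they have to be found in the camera images.
- nest (a point): Centre of the nest, on the top face of the black fixture plate, 12 mm above the table. The fixture is fixed, its place and yaw (to 0.3 rad) vary. Axes: z up, +x the way the jaw is pushed open (roughly away from the robot), +y along the lane from the nest to the waiting enclosure. From fence to jaw the nest is 46 mm wide with the jaw shut, 91 mm with it caught; the enclosure needs 80 mm.
- lane_mouth (a point): Open +y end of the guide lane, on the plate, mid-way across, 225 mm to +y of the nest; axes as the nest's. In nest axes the lane runs between an aluminium front fence (inner face x = -43 mm, y -50 to 225) and a lane rail (inner face x = +43 mm, y 55 to 225), both 10 mm thick and 16 mm high above the plate; open above.
- end_stop (a point): Top middle edge of the steel end stop's face that looks to +y, 45 mm to -y of the nest's centre, 30 mm above the plate; the block is 80 mm wide, 12 mm thick; axes as the nest's.
- jaw_face (a point): Middle of the jaw's upright steel face that looks to -x of the nest axes: 32 mm above the plate, axes as the nest's, moves with the jaw; 3 mm to +x of the nest's centre when shut. Push here towards +x. The face is 80 mm wide (y -40 to 40), its top 50 mm above the plate; jaw plate 14 mm thick. Behind it: bar, spring barrel (top 30 mm above the plate) and the catch that runs over the pin.
- jaw (a joint): Jaw pushed back, m: 0 shut (start), 0.075 hard end. Its spring shuts it with 3 N at 0, 7.5 N at 0.075, plus drag of about 1 N at 50 mm/s; riding over the pin adds up to about 3 N. Past about 0.046 the catch has cleared the pin: let go from there, it returns and rests on the pin at about 0.045 (half open). Let go earlier, it shuts again.
- stop_pin (a joint): Stop pin pressed down, m: 0 fully up (start), 0.018 hard end; a spring of 1.5 N or more lifts it. The catch presses it down in passing and it rises again by itself behind the catch. Pressing it while the jaw is caught frees the jaw.
- pin_top (a point): Top of the brass stop pin (10 mm thick, round end, 33 mm above the plate when up), 100 mm to +x and 30 mm to -y of the nest's centre, beside the jaw's bar.
- enclosure_center (a point): Centre (20 mm up) of the enclosure to load: finned aluminium case, black end plates, 80 mm (its x, across the lane) x 90 mm (its y, along it) x 40 mm high, 0.25 to 0.5 kg, loose on the plate in the lane, 3 mm play each side, axes nearly the nest's. Starts 100 to 145 mm to +y of the nest; push its +y end plate to -y. Fully home it is right above the nest's centre, touching the end stop.
- spare: spare enclosure, same make and size as the one in the lane, lying on the black plate behind the lane rail; a bystander, to be left where it is. Origin at its underside.
- driver: screwdriver, about 170 mm, lying on the plate in front of the front fence, along it; a bystander, to be left where it is. Origin at its underside.
- gauge_block: steel gauge block 40 x 25 x 25 mm, on the plate near the stop pin; a bystander, to be left where it is. Origin at its underside.
- stack_low: lower of two stacked enclosures on the table to the left (+y); a bystander, to be left where it is. Origin at its underside.
- stack_high: upper of those two enclosures; a bystander, to be left where it is. Origin at its underside.
- label_roll: paper roll 90 mm across, 35 mm high, on the table to the left; a bystander, to be left where it is. Origin at its underside.
- brush: wooden-handled brush lying on the table to the right (-y); a bystander, to be left where it is. Origin at its underside.
- spray_can: grey can, 60 mm across, 150 mm high, on the table to the right (-y); a bystander, to be left where it is. Origin at its underside.

How it is judged (in metres and radians):
On the way:
1. the jaw has come back onto the raised stop pin, half open, with the enclosure still out in the lane (value of joint jaw between 0.041 and 0.049 m and value of joint stop_pin below 0.004 m and y of enclosure_center in the frame of nest above 0.06 m), for 0.3 s.
At the end, for the whole second after the job is handed in: The jaw rests on the raised stop pin, 41 to 49 mm open (pin pressed less than 4 mm), and is still; the enclosure lies flat in the nest with its centre within 6 mm of the fully home position along the lane, within 12 mm across, and turned less than 0.12 rad (value of joint jaw between 0.041 and 0.049 m and value of joint stop_pin below 0.004 m and velocity of joint jaw between -0.01 and 0.01 m/s and y of enclosure_center in the frame of nest between -0.006 and 0.006 m and x of enclosure_center in the frame of nest between -0.012 and 0.012 m and z of enclosure_center in the frame of nest below 0.026 m and angle between the y axis of enclosure_center and the y axis of nest, either way round below 0.12 rad and angle between enclosure_center's own z axis and vertical below 0.08 rad); the robot touches nothing.
It fails at once if the enclosure is lifted or tipped (z of enclosure_center in the frame of nest above 0.032 m or angle between enclosure_center's own z axis and vertical above 0.2 rad).
It fails at once if one of the other things is moved by more than 25 mm (distance of any of spare, driver, gauge_block, stack_low, stack_high, label_roll, brush, spray_can from where it was at the start of the episode above 0.025 m).
It also fails if it takes over 48 s, if anything falls off the work surface, if the arm or the gripper's body presses on something with over 40 N, if the wrist force passes 120 N, or if a joint passes its speed limit or range.

## Robot

A 6-joint arm with a two-finger parallel gripper is mounted at the origin on the work surface. World frame = base frame: x ahead of the robot, y to its left, z up, the work surface at z = 0. Lengths are in mm, angles in rad, forces in N, time in s.
With the tool pointing down it reaches from about 225 to 875 mm from the base axis. Payload 3.4 kg.
Tool frame: the origin (TCP) lies midway between the tips of the shut fingers; the grasp point (between the pads) lies 19 mm behind it; z points along the fingers, y is the direction in which the jaws open and shut (so a half turn about z gives the same grasp; the last joint's range is limited). The gripper opens to 85 mm and grips with 20 to 120 N. Pads are 22 mm wide; open, the fingers measure 114 mm over their backs; the gripper's body (76 mm by 85 mm) begins 54 mm behind the grasp point. The pads swing forward as they close: fully open they stand 13 mm farther back than shut.
Start: joints at [-1.469, 0.276, 1.505, -0, 1.361, -0.121], TCP at [127.049, -560.822, 231.328] pointing down, gripper open.
Joint ranges: [-2.89, 2.89], [-0.75, 2.08], [0.22, 2.7], [-1.18, 4.32], [0.11, 2.71], [-2.7, 2.7]. Speed limits (rad/s): [2.57, 2.57, 3.14, 3.14, 3.14, 3.14].

## Interface

Orientations are given as a unit quaternion [x, y, z, w].
In Python, from rig import status, optics, sign_off gives the robot as it stands.
- The arm moves only by the tool servo_tool, never from a script. Its argument "targets" is a list of rows, each an object with "dp": the shift along the tool's x, y, z in cm, a list of three; "turn": the turn, a rotation vector about the tool's x, y, z in rad, a list of three; "fingers": the gripper command: -1 is fully open, 1 is shut, values between are in proportion. In form: [{"dp": [tx, ty, tz], "turn": [wx, wy, wz], "fingers": fingers}, ...]. A call has 1 to 5 rows; each row shifts and turns the commanded pose from where the row before left it, along the tool's axes as they then stand; what a row does not reach is not made up. A row lasts 1/8 s, in which the tool goes at most 62.5 mm and 10.7 degrees, less where a joint would pass 70% of its speed; a pose out of reach is approached as far as the arm can. A call is refused whole if a number of a shift passes 6.25 or a number of a turn 0.188, either way. A call with a gripper value outside its range is refused whole. The fingers move at their own pace and stop on an object; "grip_force" is the grip in N (left out, the last holds). Time passes only in rows, so rows that do not move let the fingers close. It gives the time, the measured TCP pose, the force and the opening at its end, in the units of the state.
- status.observe(): the state, without advancing time (a new reading comes with each control period).
- optics.capture(name): name is "scene" or "side" or "wrist"; returns the picture (384x512x3 uint8, red, green, blue); there is no depth.
- optics.camera_params(name): a dict with "intrinsics" (3x3 intrinsics, pixels), "T" (4x4, takes a point from camera to world coordinates); the wrist camera has in their place "T_tool_cam" (4x4, takes a point from camera to tool coordinates, whose origin is the TCP and whose axes are the flange's). Camera axes: x right, y down, z forward; pixel columns grow to the right and rows downward; lengths in mm; the calibration is good to about 2 mm. A picture is of the moment at which its call begins: read the wrist's pose just before it. camera_params takes no time and is no camera call.
- sign_off(): hands the job in, once; it reports no verdict.
Trained networks look in the newest picture that a camera, given by its name, has taken for a name from the list of things; names that differ only in an ending like _2 or _b are one class to them, and where a whole thing is asked for, a point or a joint stands for the part that bears it (a point fixed in the world has none). Each returns a list of dicts, best first, with "conf" (0 to 1); they miss things now and then, are a little off and sometimes report something else, mostly with a low value. They report only what shows in the picture. A call takes as long as a camera call.
- optics.recognise(camera, query): "extent" ([centre column, centre row, width, height] as shares, 0 to 1, of the picture: columns of its width, rows of its height, round what is visible of it).
- optics.trace(camera, query): "region" (384x512 bool, what is visible of it) and "extent" ([centre column, centre row, width, height] as shares, 0 to 1, of the picture: columns of its width, rows of its height, round what is visible of it).
The state is a dict: "time_s": time; "q": joint angles; "dq": joint speeds; "joint_torque": joint torques, N m; "eef_pos": TCP position; "ee_rot": TCP orientation; "wrist_force": force on the tool from outside, world axes, zero at the start; "torque": the same for the moment, N m; "finger_gap": finger opening in mm.
Only numpy, scipy, OpenCV 4.12 (cv2) and the standard library are available. Lean on these libraries where they do the work, as an engineer would, in place of code of your own. Each camera call takes 0.05 s, during which the arm holds its last target. There are 200 camera calls.

## Working session

There is one attempt and no reset: what is moved stays moved. The work goes in short steps, Python scripts to look and compute and a tool call to move; the robot and the scene stay as the last step left them, time stands still between calls to the robot, and variables do not carry over. Pictures are saved under pics/ and viewed, about 8 in all and at most 12, crops included, and the job is handed in when it is done.

Besides the shell and the picture viewer there is one more tool, called after "Emit:" by a JSON object that holds its "method" and its "body", one argument or row to a line. servo_tool: Moves the arm, as the interface text tells. Its arguments: {"type":"object","properties":{"targets":{"type":"array"},"grip_force":{"type":"number"}},"required":["targets"]}

```bash
mkdir -p pics; ls; python3 - <<'E'
from rig import status, optics
import cv2, numpy as np
s=status.observe(); print(s)
for n in ("scene","side"):
    p=optics.camera_params(n); print(n,np.round(p["intrinsics"],1).tolist(),np.round(p["T"],3).tolist())
    im=optics.capture(n); np.save(f"pics/{n}.npy",im)
    cv2.imwrite(f"pics/{n}.png",cv2.resize(im[:,:,::-1],(800,600),interpolation=cv2.INTER_CUBIC))
print(np.round(optics.camera_params("wrist")["T_tool_cam"],3).tolist())
E
```

```text
pics
{'time_s': 0.0, 'q': array([-1.46898081e+00,  2.76588142e-01,  1.50614656e+00, -1.18849938e-05,
        1.36067752e+00, -1.20988676e-01]), 'dq': array([ 0.00075281, -0.0003514 ,  0.00065295,  0.00157267, -0.00089433,
        0.00015675]), 'joint_torque': array([ 4.50601483e-04, -4.16777050e+01, -2.45804822e+01, -6.64750951e-05,
        1.09242741e-02,  5.06658310e-06]), 'eef_pos': array([ 126.99790187, -560.25795711,  230.43826021]), 'ee_rot': array([ 9.93800651e-01,  1.11173008e-01,  2.91117260e-06, -9.09797113e-04]), 'wrist_force': array([-0.21346494,  0.41311929, -0.50939357]), 'torque': array([-0.04513665, -0.04512921,  0.00841793]), 'finger_gap': 85.0739400927384}
scene [[418.5, 0.0, 258.9], [0.0, 418.5, 194.5], [0.0, 0.0, 1.0]] [[-0.06, 0.807, -0.588, 1288.339], [0.998, 0.049, -0.035, 37.105], [0.0, -0.589, -0.808, 1081.584], [0.0, 0.0, 0.0, 1.0]]
side [[370.0, 0.0, 259.0], [0.0, 370.0, 189.0], [0.0, 0.0, 1.0]] [[0.993, -0.067, 0.093, 448.406], [-0.114, -0.639, 0.761, -1007.962], [0.009, -0.766, -0.642, 885.289], [0.0, 0.0, 0.0, 1.0]]
[[0.0, -0.962, -0.275, 69.347], [1.0, 0.0, -0.0, 0.219], [0.0, -0.275, 0.962, -142.871], [0.0, 0.0, 0.0, 1.0]]
```

View pics/scene.png

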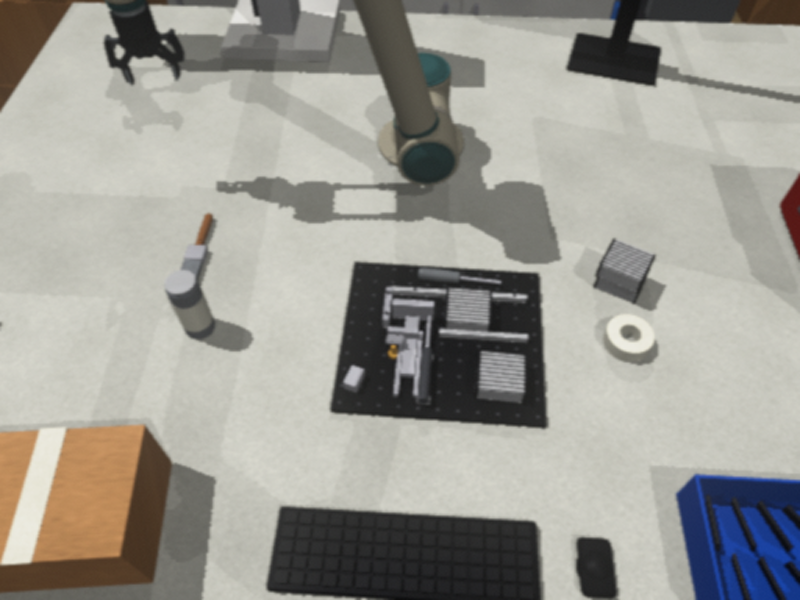

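View pics/side.png

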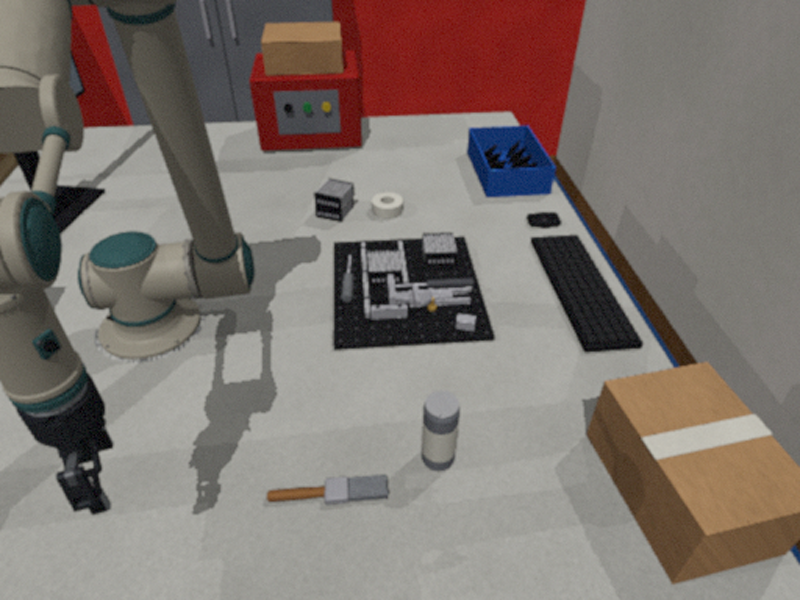

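The scene picture (800x600) shows the fixture plate with corners near (356,263), (540,273), (546,425) and (332,411). The fence runs (386,290)–(527,297), the lane rail (440,332)–(527,337), and the pin is near (393,352). The side picture agrees. I'll do a rough localisation, then look with the wrist camera.

```bash
cat > h.py <<'E'
import numpy as np, cv2
from rig import status, optics
from scipy.spatial.transform import Rotation as R
def cam(name,s=None):
    p=optics.camera_params(name); K=np.array(p["intrinsics"])
    if name!="wrist": return K,np.array(p["T"])
    s=s or status.observe(); T=np.eye(4); T[:3,:3]=R.from_quat(s["ee_rot"]).as_matrix(); T[:3,3]=s["eef_pos"]
    return K,T@np.array(p["T_tool_cam"])
def ray(K,T,uv,z):
    d=T[:3,:3]@np.linalg.solve(K,[uv[0],uv[1],1]); return T[:3,3]+d*(z-T[2,3])/d[2]
def proj(K,T,P):
    c=np.linalg.inv(T)@np.append(P,1); u=K@c[:3]; return u[:2]/u[2]
def snap(name,out,w=800):
    s=status.observe(); im=optics.capture(name); K,T=cam(name,s)
    np.savez(f"pics/{out}.npz",im=im,K=K,T=T)
    cv2.imwrite(f"pics/{out}.png",cv2.resize(im[:,:,::-1],(800,600),interpolation=cv2.INTER_CUBIC))
    return im,K,T
def go(target,yaw=None):  # tool-frame offsets in cm to reach world target, keeping tool down
    s=status.observe(); r=R.from_quat(s["ee_rot"])
    print("t",s["time_s"],"pos",np.round(s["eef_pos"],1),"F",np.round(s["wrist_force"],1),"gap",round(s["finger_gap"],1),"axes",np.round(r.as_matrix(),3).tolist())
    if target is not None: print("dp cm",np.round(r.inv().apply(np.array(target)-s["eef_pos"])/10,2))
E
python3 - <<'E'
from h import *
K,T=cam("scene")
for n,p,z in [("TL",(356,263),12),("TR",(540,273),12),("BR",(546,425),12),("BL",(332,411),12),("f0",(386,290),28),("f1",(527,297),28),("r0",(440,332),28),("r1",(527,337),28),("pin",(393,346),45),("encTL",(448,290),52),("encTR",(490,290),52)]:
    print(n,np.round(ray(K,T,np.array(p)*.64,z),1))
go(None)
p=optics.camera_params("wrist");print(p["intrinsics"])
E
```

```text
TL [ 409.9 -119.1   12. ]
TR [413.6 268.5  12. ]
BR [762.1 258.   12. ]
BL [ 757.8 -126.3   12. ]
f0 [489.9 -48.8  28. ]
f1 [490.4 235.2  28. ]
r0 [585.3  63.2  28. ]
r1 [586.7 230.5  28. ]
pin [633.4 -24.2  45. ]
encTL [500.7  75.6  52. ]
encTR [495.6 158.5  52. ]
t 0.1 pos [ 127.  -560.3  230.5] F [ 0.2  0.  -0. ] gap 85.1 axes [[0.975, 0.221, -0.0], [0.221, -0.975, 0.002], [0.0, -0.002, -1.0]]
[[334.19029537   0.         253.6468332 ]
 [  0.         334.19029537 193.53995843]
 [  0.           0.           1.        ]]
```

Emit:
{"method": "servo_tool", "body": {
  "targets": [
    {"dp": [3.5, -3.4, -1.5], "turn": [0, 0, 0], "fingers": 1},
    {"dp": [3.5, -3.4, -1.5], "turn": [0, 0, 0], "fingers": 1},
    {"dp": [3.5, -3.4, -1.5], "turn": [0, 0, 0], "fingers": 1},
    {"dp": [3.5, -3.4, -1.5], "turn": [0, 0, 0], "fingers": 1},
    {"dp": [3.5, -3.4, -1.5], "turn": [0, 0, 0], "fingers": 1}
  ]
}}

```text
time_s: 0.72
eef_pos: [260.7, -354.7, 306.5]
ee_rot: [0.994, 0.111, 0.0, -0.0]
wrist_force: [0.5, 0.1, 1.0]
finger_gap: 0.2
```

Emit:
{"method": "servo_tool", "body": {
  "targets": [
    {"dp": [3.5, -3.4, -0.5], "turn": [0, 0, 0], "fingers": 1},
    {"dp": [3.5, -3.4, -0.5], "turn": [0, 0, 0], "fingers": 1},
    {"dp": [3.5, -3.4, -0.5], "turn": [0, 0, 0], "fingers": 1},
    {"dp": [3.5, -3.4, -0.5], "turn": [0, 0, 0], "fingers": 1},
    {"dp": [3.5, -3.4, -0.5], "turn": [0, 0, 0], "fingers": 1}
  ]
}}

```text
time_s: 1.35
eef_pos: [393.7, -150.3, 331.2]
ee_rot: [0.994, 0.111, -0.0, 0.0]
wrist_force: [0.7, -1.2, 0.3]
finger_gap: 0.1
```

Emit:
{"method": "servo_tool", "body": {
  "targets": [
    {"dp": [3.5, -3.4, 0], "turn": [0, 0, 0], "fingers": 1},
    {"dp": [3.5, -3.4, 0], "turn": [0, 0, 0], "fingers": 1},
    {"dp": [3.5, -3.4, 0], "turn": [0, 0, 0], "fingers": 1},
    {"dp": [3.5, -3.4, 0], "turn": [0, 0, 0], "fingers": 1},
    {"dp": [3.5, -3.4, 0], "turn": [0, 0, 0], "fingers": 1}
  ]
}}

```text
time_s: 1.98
eef_pos: [526.9, 54.1, 330.9]
ee_rot: [0.994, 0.111, -0.0, 0.0]
wrist_force: [1.6, -0.6, -0.1]
finger_gap: -0.1
```

Emit:
{"method": "servo_tool", "body": {
  "targets": [
    {"dp": [0, 0, 0], "turn": [0, 0, -0.18], "fingers": 1},
    {"dp": [0, 0, 0], "turn": [0, 0, -0.18], "fingers": 1},
    {"dp": [0, 0, 0], "turn": [0, 0, -0.18], "fingers": 1},
    {"dp": [0, 0, 0], "turn": [0, 0, -0.18], "fingers": 1}
  ]
}}

```text
time_s: 2.48
eef_pos: [526.1, 52.7, 330.7]
ee_rot: [0.89, 0.457, -0.001, -0.0]
wrist_force: [-0.4, -0.3, 0.5]
finger_gap: -0.0
```

Emit:
{"method": "servo_tool", "body": {
  "targets": [
    {"dp": [0, 0, 0], "turn": [0, 0, -0.18], "fingers": 1},
    {"dp": [0, 0, 0], "turn": [0, 0, -0.18], "fingers": 1},
    {"dp": [0, 0, 0], "turn": [0, 0, -0.18], "fingers": 1},
    {"dp": [0, 0, 0], "turn": [0, 0, -0.09], "fingers": 1}
  ]
}}

```text
time_s: 2.98
eef_pos: [526.1, 52.6, 330.7]
ee_rot: [0.705, 0.709, -0.0, -0.0]
wrist_force: [-0.9, 0.5, 0.2]
finger_gap: 0.1
```

```bash
python3 - <<'E'
from h import *
go(None); im,K,T=snap("wrist","w1")
E
```

```text
t 2.975 pos [526.1  52.6 330.7] F [-0.9  0.5  0.2] gap 0.1 axes [[-0.005, 1.0, -0.001], [1.0, 0.005, -0.0], [-0.0, -0.001, -1.0]]
```

View pics/w1.png

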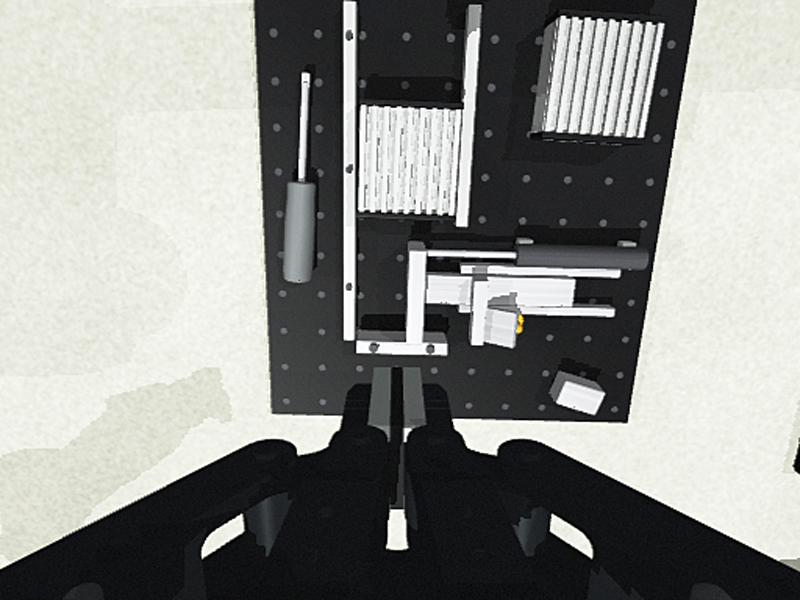

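Wrist view: the fence's inner top edge runs from (356,5) to (355,340), the end stop's top spans (357–447, 341), and the jaw's top-left edge runs from (409,245) to (407,343). The enclosure spans cols 358–464 and rows 103–217, and the driver, spare and gauge block are clear of the paths.

```bash
python3 - <<'E'
from h import *
d=np.load("pics/w1.npz");K,T=d["K"],d["T"]
for n,p,z in [("fence in top",(356,5),28),("fence in bot",(355,340),28),("stopL",(357,341),42),("stopR",(447,343),42),("jawtop",(409,245),62),("jawbot",(407,343),62),("rail",(457,226),28),("rail top",(468,8),28),("encTL",(360,103),52),("encTR",(464,103),52),("encBL",(358,214),52),("encBR",(462,217),52),("plateTL",(255,0),12),("plateBL",(272,412),12),("plateBR",(627,422),12),("pin",(519,322),45)]:
    print(n,np.round(ray(K,T,np.array(p)*.64,z),1))
N=[538,3,12]
for P in [(0,0,0),(-43,-50,16),(-43,225,16),(43,55,16),(3,-40,50),(3,40,50),(-40,-45,30),(40,-45,30),(100,-30,33)]:
    print(P,np.round(proj(K,T,np.array(N)+P)/.64))
E
```

```text
fence in top [493.7 230.8  28. ]
fence in bot [488.6 -40.8  28. ]
stopL [491.5 -36.6  42. ]
stopR [570.6 -38.   42. ]
jawtop [535.6  52.1  62. ]
jawbot [535.  -30.8  62. ]
rail [577.1  62.9  28. ]
rail top [579.3 229.2  28. ]
encTL [497.4 158.6  52. ]
encTR [576.1 159.   52. ]
encBL [494.7  75.2  52. ]
encBR [578.1  73.3  52. ]
plateTL [412.9 237.8  12. ]
plateBL [ 404.9 -121.9   12. ]
plateBR [ 753.3 -130.5   12. ]
pin [631.7 -17.2  45. ]
(0, 0, 0) [410. 289.]
(-43, -50, 16) [362. 346.]
(-43, 225, 16) [358.   9.]
(43, 55, 16) [461. 232.]
(3, -40, 50) [414. 350.]
(3, 40, 50) [416. 256.]
(-40, -45, 30) [364. 347.]
(40, -45, 30) [455. 347.]
(100, -30, 33) [525. 333.]
```

Emit:
{"method": "servo_tool", "body": {
  "targets": [
    {"dp": [-1.5, -0.5, 5.0], "turn": [0, 0, 0.022], "fingers": 1},
    {"dp": [-1.5, -0.5, 5.0], "turn": [0, 0, 0], "fingers": 1},
    {"dp": [-1.5, -0.5, 5.0], "turn": [0, 0, 0], "fingers": 1},
    {"dp": [0, 0, 5.0], "turn": [0, 0, 0], "fingers": 1},
    {"dp": [0, 0, 0], "turn": [0, 0, 0], "fingers": 1}
  ]
}}

```text
time_s: 3.65
eef_pos: [507.3, 8.0, 127.9]
ee_rot: [0.715, 0.699, -0.003, -0.004]
wrist_force: [0.2, 0.5, 0.4]
finger_gap: 0.4
```

Emit:
{"method": "servo_tool", "body": {
  "targets": [
    {"dp": [0, 0, 4.0], "turn": [0, 0, 0], "fingers": 1},
    {"dp": [0, 0, 3.0], "turn": [0, 0, 0], "fingers": 1},
    {"dp": [0, 0, 2.4], "turn": [0, 0, 0], "fingers": 1},
    {"dp": [0, 0, 0], "turn": [0, 0, 0], "fingers": 1}
  ]
}}

```text
time_s: 4.15
eef_pos: [511.3, 7.9, 37.8]
ee_rot: [0.714, 0.7, -0.0, -0.0]
wrist_force: [-0.3, -0.2, 0.2]
finger_gap: -0.1
```

```bash
python3 - <<'E'
from h import *
go(None); snap("wrist","w2")
E
```

```text
t 4.15 pos [511.3   7.9  37.8] F [-0.3 -0.2  0.2] gap -0.1 axes [[0.02, 1.0, -0.0], [1.0, -0.02, -0.0], [-0.0, -0.0, -1.0]]
```

View pics/w2.png

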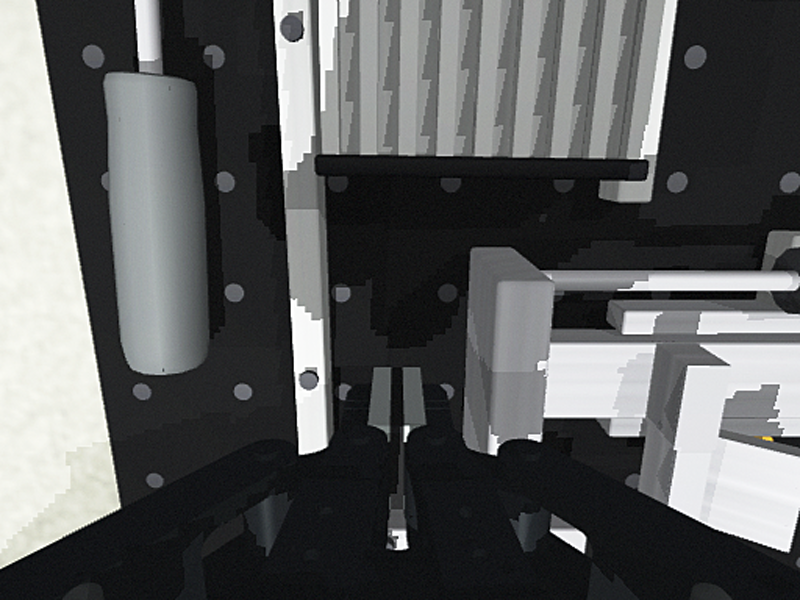

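Emit:
{"method": "servo_tool", "body": {
  "targets": [
    {"dp": [0, 0.8, 0], "turn": [0, 0, 0], "fingers": 1},
    {"dp": [0, 0, 0], "turn": [0, 0, 0], "fingers": 1}
  ]
}}

```text
time_s: 4.45
eef_pos: [520.4, 7.5, 38.7]
ee_rot: [0.714, 0.7, 0.001, 0.001]
wrist_force: [-0.0, 0.2, 0.7]
finger_gap: -0.3
```

Emit:
{"method": "servo_tool", "body": {
  "targets": [
    {"dp": [0, 0.4, 0], "turn": [0, 0, 0], "fingers": 1},
    {"dp": [0, 0, 0], "turn": [0, 0, 0], "fingers": 1}
  ]
}}

```text
time_s: 4.7
eef_pos: [522.5, 7.6, 37.5]
ee_rot: [0.714, 0.7, -0.0, -0.0]
wrist_force: [-1.9, -0.1, 2.9]
finger_gap: -0.1
```

Emit:
{"method": "servo_tool", "body": {
  "targets": [
    {"dp": [0, 0.4, 0], "turn": [0, 0, 0], "fingers": 1},
    {"dp": [0, 0, 0], "turn": [0, 0, 0], "fingers": 1}
  ]
}}

```text
time_s: 4.95
eef_pos: [526.7, 7.5, 37.2]
ee_rot: [0.714, 0.7, -0.0, -0.0]
wrist_force: [-3.2, 0.3, 2.7]
finger_gap: -0.0
```

Emit:
{"method": "servo_tool", "body": {
  "targets": [
    {"dp": [0, 0.4, 0], "turn": [0, 0, 0], "fingers": 1},
    {"dp": [0, 0, 0], "turn": [0, 0, 0], "fingers": 1}
  ]
}}

```text
time_s: 5.2
eef_pos: [530.3, 7.4, 37.1]
ee_rot: [0.714, 0.7, -0.0, -0.0]
wrist_force: [-4.1, 0.9, 2.1]
finger_gap: 0.1
```

Emit:
{"method": "servo_tool", "body": {
  "targets": [
    {"dp": [0, 0.8, 0], "turn": [0, 0, 0], "fingers": 1},
    {"dp": [0, 0.8, 0], "turn": [0, 0, 0], "fingers": 1},
    {"dp": [0, 0.8, 0], "turn": [0, 0, 0], "fingers": 1},
    {"dp": [0, 0.8, 0], "turn": [0, 0, 0], "fingers": 1}
  ]
}}

```text
time_s: 5.7
eef_pos: [560.2, 6.8, 37.0]
ee_rot: [0.714, 0.7, -0.002, -0.002]
wrist_force: [-7.8, -0.1, 4.4]
finger_gap: -0.4
```

Emit:
{"method": "servo_tool", "body": {
  "targets": [
    {"dp": [0, 0.8, 0], "turn": [0, 0, 0], "fingers": 1},
    {"dp": [0, 0.7, 0], "turn": [0, 0, 0], "fingers": 1},
    {"dp": [0, 0, 0], "turn": [0, 0, 0], "fingers": 1},
    {"dp": [0, 0, 0], "turn": [0, 0, 0], "fingers": 1}
  ]
}}

```text
time_s: 6.2
eef_pos: [576.5, 6.5, 36.9]
ee_rot: [0.714, 0.7, -0.001, -0.001]
wrist_force: [-6.3, 0.8, 3.6]
finger_gap: -0.4
```

```bash
python3 - <<'E'
from h import *
go(None); snap("wrist","w3")
E
```

```text
t 6.2 pos [576.5   6.5  36.9] F [-6.3  0.8  3.6] gap -0.4 axes [[0.02, 1.0, -0.003], [1.0, -0.02, 0.0], [-0.0, -0.003, -1.0]]
```

View pics/w3.png

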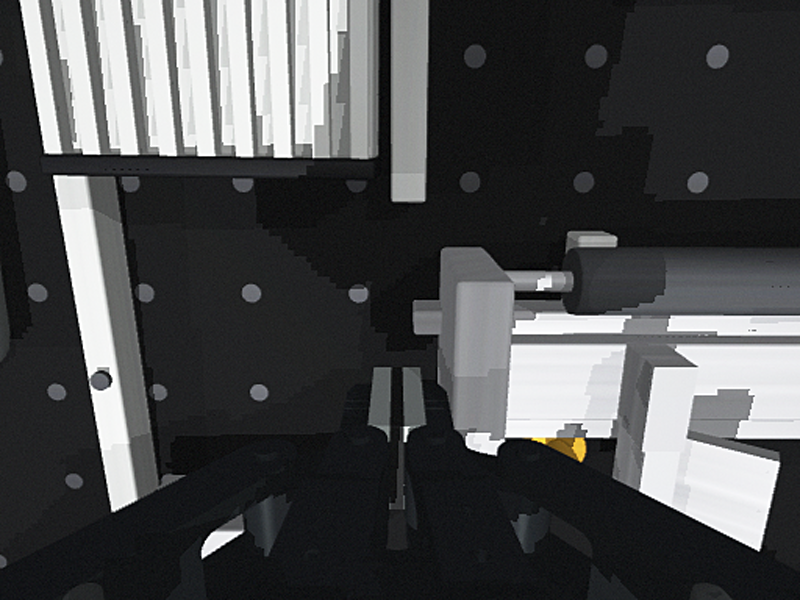

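The brass pin is up at (560,445), on the nest side of the catch, and the force has dropped to the plain spring value. The catch has cleared, so I'll let the jaw go gently.

Emit:
{"method": "servo_tool", "body": {
  "targets": [
    {"dp": [0, -0.4, 0], "turn": [0, 0, 0], "fingers": 1},
    {"dp": [0, -0.4, 0], "turn": [0, 0, 0], "fingers": 1},
    {"dp": [0, -0.4, 0], "turn": [0, 0, 0], "fingers": 1},
    {"dp": [0, -0.4, 0], "turn": [0, 0, 0], "fingers": 1},
    {"dp": [0, 0, 0], "turn": [0, 0, 0], "fingers": 1}
  ]
}}

```text
time_s: 6.88
eef_pos: [563.1, 6.6, 37.6]
ee_rot: [0.714, 0.7, 0.001, 0.001]
wrist_force: [0.7, -0.1, 0.7]
finger_gap: 0.1
```

Emit:
{"method": "servo_tool", "body": {
  "targets": [
    {"dp": [0, -1.0, 0], "turn": [0, 0, 0], "fingers": 1},
    {"dp": [0, -1.0, 0], "turn": [0, 0, 0], "fingers": 1},
    {"dp": [0, 0, 0], "turn": [0, 0, 0], "fingers": 1}
  ]
}}

```text
time_s: 7.25
eef_pos: [540.4, 7.3, 37.2]
ee_rot: [0.714, 0.7, -0.0, -0.0]
wrist_force: [0.1, 0.1, -0.4]
finger_gap: -0.1
```

```bash
python3 - <<'E'
from h import *
go(None); snap("wrist","w4")
E
```

```text
t 7.25 pos [540.4   7.3  37.2] F [ 0.1  0.1 -0.4] gap -0.1 axes [[0.02, 1.0, -0.001], [1.0, -0.02, 0.0], [0.0, -0.001, -1.0]]
```

View pics/w4.png

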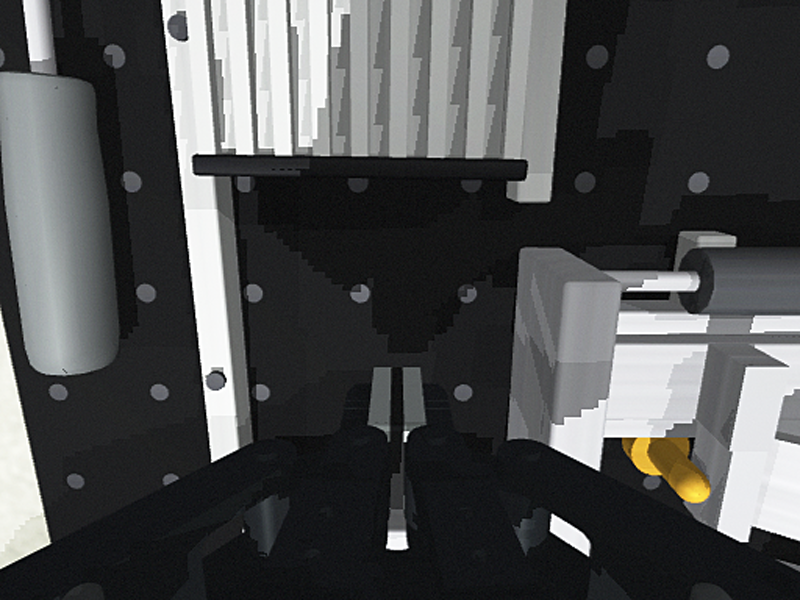

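The jaw is resting on the raised pin: the catch is at (715,480) and the pin at (680,470). The enclosure is still in the lane, with its near end at row 165. Next I'll go over it and behind it.

Emit:
{"method": "servo_tool", "body": {
  "targets": [
    {"dp": [0, 0, -4.0], "turn": [0, 0, 0], "fingers": 0.3},
    {"dp": [0, 0, -4.0], "turn": [0, 0, 0], "fingers": 0.3},
    {"dp": [4.0, -0.1, 0], "turn": [0, 0, 0], "fingers": 0.3},
    {"dp": [5.0, -0.2, 0], "turn": [0, 0, 0], "fingers": 0.3},
    {"dp": [5.0, -0.2, 0], "turn": [0, 0, 0], "fingers": 0.3}
  ]
}}

```text
time_s: 7.92
eef_pos: [540.2, 148.4, 117.7]
ee_rot: [0.714, 0.7, 0.001, 0.001]
wrist_force: [-0.6, 0.3, 0.0]
finger_gap: 30.0
```

Emit:
{"method": "servo_tool", "body": {
  "targets": [
    {"dp": [5.0, -0.2, 0], "turn": [0, 0, 0], "fingers": 0.3},
    {"dp": [0.4, 0, 0], "turn": [0, 0, 0], "fingers": 0.3},
    {"dp": [0, 0, 2.5], "turn": [0, 0, 0], "fingers": 0.3},
    {"dp": [0, 0, 0], "turn": [0, 0, 0], "fingers": 0.3}
  ]
}}

```text
time_s: 8.43
eef_pos: [537.3, 200.2, 90.7]
ee_rot: [0.714, 0.7, -0.002, -0.001]
wrist_force: [-0.4, -0.4, -0.0]
finger_gap: 29.6
```

```bash
python3 - <<'E'
from h import *
go(None); snap("wrist","w5"); snap("scene","s5")
K,T=cam("scene");z=np.load("pics/s5.npz")["im"][150:280,200:360]
a=cv2.imread("pics/w5.png"); b=cv2.resize(z[:,:,::-1],(800,650),interpolation=cv2.INTER_CUBIC)
cv2.imwrite("pics/c5.png",np.hstack([cv2.resize(a,(400,300)),cv2.resize(b,(400,300))]))
E
```

```text
t 8.425 pos [537.3 200.2  90.7] F [-0.4 -0.4 -0. ] gap 29.6 axes [[0.02, 1.0, -0.004], [1.0, -0.02, -0.002], [-0.002, -0.004, -1.0]]
```

View pics/c5.png

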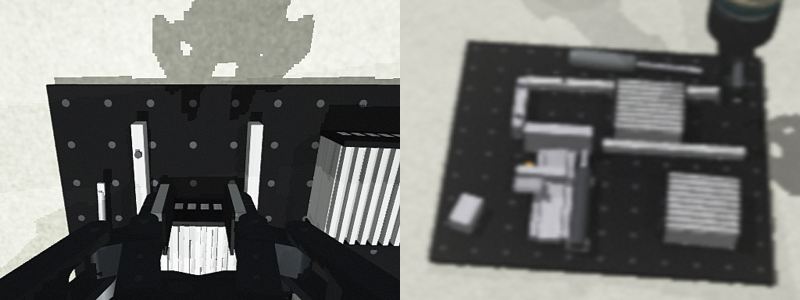

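Emit:
{"method": "servo_tool", "body": {
  "targets": [
    {"dp": [0, 0, 3.0], "turn": [0, 0, 0], "fingers": 0.3},
    {"dp": [0, 0, 2.3], "turn": [0, 0, 0], "fingers": 0.3},
    {"dp": [0, 0, 1.3], "turn": [0, 0, 0], "fingers": 0.3},
    {"dp": [0, 0, 0], "turn": [0, 0, 0], "fingers": 0.3}
  ]
}}

```text
time_s: 9.02
eef_pos: [538.7, 200.8, 26.1]
ee_rot: [0.714, 0.7, -0.0, -0.0]
wrist_force: [0.2, 0.4, -0.4]
finger_gap: 30.0
```

Emit:
{"method": "servo_tool", "body": {
  "targets": [
    {"dp": [-0.8, 0, 0], "turn": [0, 0, 0], "fingers": 0.3},
    {"dp": [-0.5, 0, 0], "turn": [0, 0, 0], "fingers": 0.3},
    {"dp": [-0.5, 0, 0], "turn": [0, 0, 0], "fingers": 0.3},
    {"dp": [-0.5, 0, 0], "turn": [0, 0, 0], "fingers": 0.3}
  ]
}}

```text
time_s: 9.52
eef_pos: [538.4, 177.8, 26.6]
ee_rot: [0.714, 0.7, 0.0, 0.0]
wrist_force: [0.5, 0.1, -0.2]
finger_gap: 30.1
```

Emit:
{"method": "servo_tool", "body": {
  "targets": [
    {"dp": [-0.5, 0, 0], "turn": [0, 0, 0], "fingers": 0.3},
    {"dp": [-0.5, 0, 0], "turn": [0, 0, 0], "fingers": 0.3},
    {"dp": [-0.5, 0, 0], "turn": [0, 0, 0], "fingers": 0.3},
    {"dp": [0, 0, 0], "turn": [0, 0, 0], "fingers": 0.3}
  ]
}}

```text
time_s: 10.02
eef_pos: [538.0, 162.7, 26.2]
ee_rot: [0.714, 0.7, -0.0, 0.0]
wrist_force: [-0.4, -0.5, -0.2]
finger_gap: 30.1
```

Emit:
{"method": "servo_tool", "body": {
  "targets": [
    {"dp": [-0.4, 0, 0], "turn": [0, 0, 0], "fingers": 0.3},
    {"dp": [-0.4, 0, 0], "turn": [0, 0, 0], "fingers": 0.3},
    {"dp": [-0.4, 0, 0], "turn": [0, 0, 0], "fingers": 0.3}
  ]
}}

```text
time_s: 10.4
eef_pos: [537.7, 151.1, 26.3]
ee_rot: [0.714, 0.7, -0.0, 0.0]
wrist_force: [0.7, 1.2, 0.5]
finger_gap: 29.8
```

```bash
python3 - <<'E'
from h import *
go(None); snap("wrist","w6")
E
```

```text
t 10.4 pos [537.7 151.1  26.3] F [0.7 1.2 0.5] gap 29.8 axes [[0.02, 1.0, -0.0], [1.0, -0.02, -0.0], [-0.0, -0.0, -1.0]]
```

View pics/w6.png

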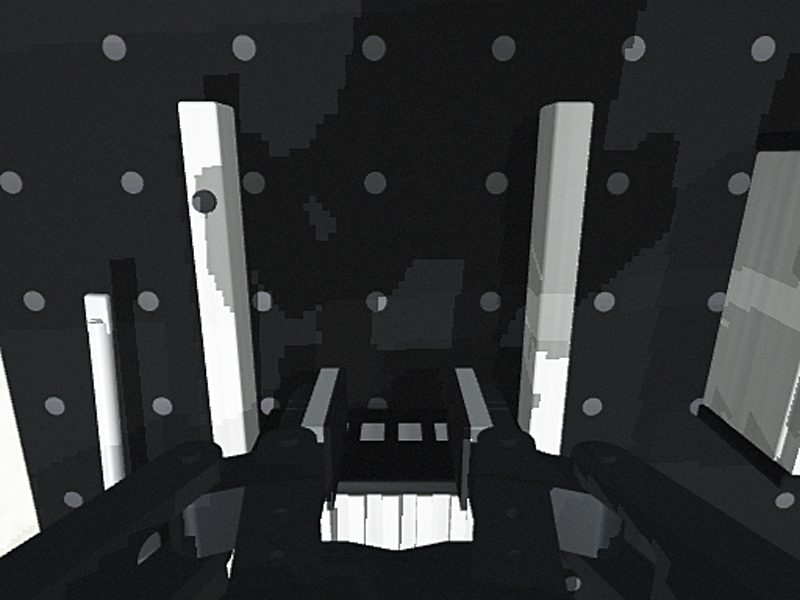

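The wrist view shows the fingers centred in the lane, just at the enclosure's end plate (edge at row 485). I'll keep pushing.

Emit:
{"method": "servo_tool", "body": {
  "targets": [
    {"dp": [-0.6, 0, 0], "turn": [0, 0, 0], "fingers": 0.3},
    {"dp": [-0.6, 0, 0], "turn": [0, 0, 0], "fingers": 0.3},
    {"dp": [-0.6, 0, 0], "turn": [0, 0, 0], "fingers": 0.3},
    {"dp": [-0.6, 0, 0], "turn": [0, 0, 0], "fingers": 0.3}
  ]
}}

```text
time_s: 10.95
eef_pos: [537.1, 126.7, 26.2]
ee_rot: [0.714, 0.7, -0.0, 0.0]
wrist_force: [-0.2, 2.5, -1.2]
finger_gap: 29.8
```

Emit:
{"method": "servo_tool", "body": {
  "targets": [
    {"dp": [-0.6, 0, 0], "turn": [0, 0, 0], "fingers": 0.3},
    {"dp": [-0.6, 0, 0], "turn": [0, 0, 0], "fingers": 0.3},
    {"dp": [-0.6, 0, 0], "turn": [0, 0, 0], "fingers": 0.3},
    {"dp": [-0.6, 0, 0], "turn": [0, 0, 0], "fingers": 0.3}
  ]
}}

```text
time_s: 11.45
eef_pos: [536.6, 102.8, 26.2]
ee_rot: [0.714, 0.7, -0.0, -0.0]
wrist_force: [1.1, 1.0, -1.0]
finger_gap: 29.5
```

Emit:
{"method": "servo_tool", "body": {
  "targets": [
    {"dp": [-0.6, 0, 0], "turn": [0, 0, 0], "fingers": 0.3},
    {"dp": [-0.6, 0, 0], "turn": [0, 0, 0], "fingers": 0.3},
    {"dp": [-0.6, 0, 0], "turn": [0, 0, 0], "fingers": 0.3},
    {"dp": [-0.5, 0, 0], "turn": [0, 0, 0], "fingers": 0.3}
  ]
}}

```text
time_s: 11.95
eef_pos: [536.2, 79.9, 26.3]
ee_rot: [0.714, 0.7, -0.0, 0.0]
wrist_force: [-0.2, 1.3, -0.6]
finger_gap: 29.9
```

Emit:
{"method": "servo_tool", "body": {
  "targets": [
    {"dp": [-0.4, 0, 0], "turn": [0, 0, 0], "fingers": 0.3},
    {"dp": [0, 0, 0], "turn": [0, 0, 0], "fingers": 0.3}
  ]
}}

```text
time_s: 12.2
eef_pos: [536.3, 75.8, 26.3]
ee_rot: [0.714, 0.7, -0.0, 0.0]
wrist_force: [0.1, 0.4, -0.4]
finger_gap: 30.0
```

Emit:
{"method": "servo_tool", "body": {
  "targets": [
    {"dp": [-0.4, 0, 0], "turn": [0, 0, 0], "fingers": 0.3},
    {"dp": [-0.3, 0, 0], "turn": [0, 0, 0], "fingers": 0.3},
    {"dp": [0, 0, 0], "turn": [0, 0, 0], "fingers": 0.3}
  ]
}}

```text
time_s: 12.58
eef_pos: [536.1, 68.9, 26.3]
ee_rot: [0.714, 0.7, -0.0, 0.0]
wrist_force: [0.2, 0.1, 0.1]
finger_gap: 29.7
```

Emit:
{"method": "servo_tool", "body": {
  "targets": [
    {"dp": [-0.3, 0, 0], "turn": [0, 0, 0], "fingers": 0.3},
    {"dp": [0, 0, 0], "turn": [0, 0, 0], "fingers": 0.3}
  ]
}}

```text
time_s: 12.82
eef_pos: [536.0, 66.0, 26.3]
ee_rot: [0.714, 0.7, -0.0, 0.0]
wrist_force: [-0.7, 1.4, 0.5]
finger_gap: 29.8
```

Emit:
{"method": "servo_tool", "body": {
  "targets": [
    {"dp": [-0.2, 0, 0], "turn": [0, 0, 0], "fingers": 0.3},
    {"dp": [0, 0, 0], "turn": [0, 0, 0], "fingers": 0.3}
  ]
}}

```text
time_s: 13.08
eef_pos: [536.1, 64.5, 26.3]
ee_rot: [0.714, 0.7, 0.0, -0.0]
wrist_force: [-0.0, 2.9, 0.0]
finger_gap: 29.8
```

Emit:
{"method": "servo_tool", "body": {
  "targets": [
    {"dp": [-0.2, 0, 0], "turn": [0, 0, 0], "fingers": 0.3},
    {"dp": [0, 0, 0], "turn": [0, 0, 0], "fingers": 0.3}
  ]
}}

```text
time_s: 13.32
eef_pos: [536.1, 64.5, 26.4]
ee_rot: [0.715, 0.699, 0.002, -0.001]
wrist_force: [0.7, 10.2, 0.2]
finger_gap: 29.6
```

Emit:
{"method": "servo_tool", "body": {
  "targets": [
    {"dp": [-0.2, 0, 0], "turn": [0, 0, 0], "fingers": 0.3},
    {"dp": [0, 0, 0], "turn": [0, 0, 0], "fingers": 0.3}
  ]
}}

```text
time_s: 13.58
eef_pos: [536.2, 64.5, 26.5]
ee_rot: [0.715, 0.699, 0.003, -0.002]
wrist_force: [1.0, 16.9, 0.3]
finger_gap: 30.3
```

The push stalled firmly at y=64.5 (predicted 64), so the enclosure is against the stop. I'll back off, rise and check.

Emit:
{"method": "servo_tool", "body": {
  "targets": [
    {"dp": [0.6, 0, 0], "turn": [0, 0, 0], "fingers": 0.3},
    {"dp": [2.0, 0, 0], "turn": [0, 0, 0], "fingers": 0.3},
    {"dp": [2.0, 0, 0], "turn": [0, 0, 0], "fingers": 0.3},
    {"dp": [0, 0, -5.0], "turn": [0, 0, 0], "fingers": 0.3},
    {"dp": [0, 0, -5.0], "turn": [0, 0, 0], "fingers": 0.3}
  ]
}}

```text
time_s: 14.2
eef_pos: [536.2, 107.5, 126.8]
ee_rot: [0.714, 0.7, -0.001, -0.001]
wrist_force: [1.6, 1.0, 0.1]
finger_gap: 30.0
```

Emit:
{"method": "servo_tool", "body": {
  "targets": [
    {"dp": [0, 0, -5.0], "turn": [0, 0, 0], "fingers": 0.3},
    {"dp": [0, 0, -5.0], "turn": [0, 0, 0], "fingers": 0.3},
    {"dp": [-1.0, 0, -5.0], "turn": [0, 0, 0], "fingers": 0.3},
    {"dp": [-2.0, 0, -4.0], "turn": [0, 0, 0], "fingers": 0.3},
    {"dp": [0, 0, 0], "turn": [0, 0, 0], "fingers": 0.3}
  ]
}}

```text
time_s: 14.82
eef_pos: [537.8, 76.2, 320.0]
ee_rot: [0.714, 0.7, 0.003, 0.003]
wrist_force: [0.6, 0.1, -0.1]
finger_gap: 29.8
```

```bash
python3 - <<'E'
from h import *
go(None); im,K,T=snap("wrist","w7")
Nw=np.array([532.5,8.5,12]);a=-.02;Rz=R.from_euler("z",a)
for P in [(-40,45,40),(40,45,40),(-40,-45,40),(40,-45,40),(48,-40,50),(48,40,50)]:
    print(P,np.round(proj(K,T,Nw+Rz.apply(P))/.64))
E
```

```text
t 14.825 pos [537.8  76.2 320. ] F [ 0.6  0.1 -0.1] gap 29.8 axes [[0.021, 1.0, 0.008], [1.0, -0.021, -0.001], [-0.001, 0.008, -1.0]]
(-40, 45, 40) [339. 272.]
(40, 45, 40) [439. 272.]
(-40, -45, 40) [343. 376.]
(40, -45, 40) [436. 375.]
(48, -40, 50) [447. 375.]
(48, 40, 50) [450. 281.]
```

View pics/w7.png

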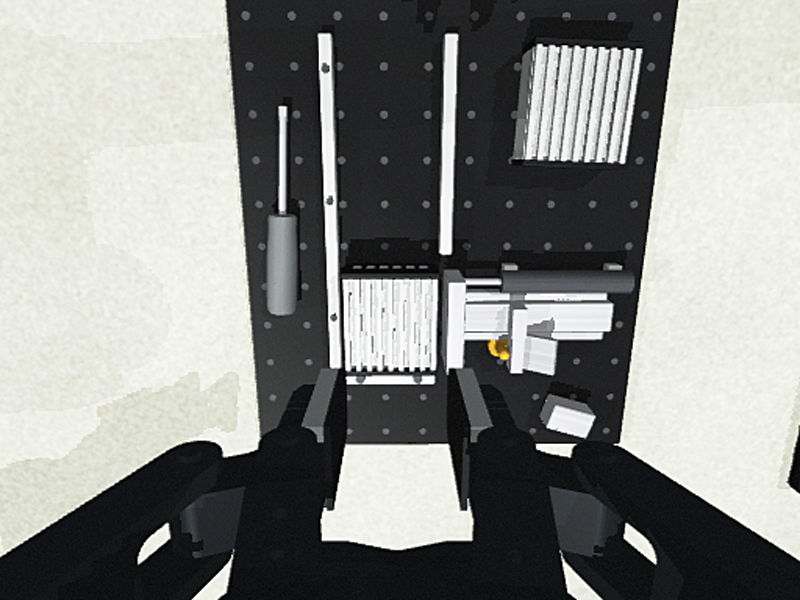

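The enclosure sits square against the end stop: cols 342–438, rows 270–374, against predicted corners of 339–439 and 272–376. The jaw (face at col 447) is on the pin at (498,348), and the bystanders look undisturbed.

```bash
python3 -c "
from rig import sign_off; print(sign_off())"
```

```text
the job is handed in; nothing more can be done
None
```

I pushed the jaw back about 55 mm with the shut fingertips. The force dropped to the plain spring load, and the picture showed the pin up with the catch past it. I then eased off, and the jaw stayed caught on the raised pin. After that I pushed the enclosure about 85 mm down the lane with two spread fingertips until it stalled at 17 N. That was at TCP y = 64.5 mm, against 64 mm predicted for fully home.

- **Final wrist picture:** it shows the enclosure flat and square against the end stop, within about 1–3 pixels (1–3 mm) of the predicted outline. The jaw is on the pin, the bystanders in view look unmoved, and the arm is clear. I handed the job in at about 15 s.
- **Disagreement:** the scene and wrist cameras placed the nest about 5 mm apart. I used the nearer wrist view, and both contact points agreed with it.
- **Not measured:** I had no direct reading of the jaw or pin joints, so the caught position is judged from the pictures. The last picture did not show the stack, label roll, brush or spray can, but the arm did not go near them.

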